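Start the clamp bolt over a cradled drone arm

TASK

Lay the loose drone arm down into the two saddle slots of the clamp fixture, fully home, and let go of it. Then start the fixture's knob bolt without cross-threading it: from where it stands loose in the mouth of the threaded boss, turn it backward (anticlockwise seen from above) until you feel it drop off the end of the thread, then forward (clockwise) one full turn. The job ends while you hold the bolt: do not let go of the knob, keep it gripped, upright and still, so that I can slip the slotted strap under it; leave the other things on the bench alone.

Things in the scene. Friction and masses are not known exactly. Their poses are not given: they have to be found in the camera images.
- drone_arm_mid (a point): middle of the loose drone arm (grey bar, 60 g, 180 mm long along its x, lying flat), half-way up its shaft: shaft 22 mm wide (y), 18 mm high, this point 9 mm above its underside. From x = -60 to -90 mm a hinge block 30 mm wide, 22 mm high; from +60 to +90 mm a motor 30 mm across, 26 mm high. Undersides flush.
- cradle_mid (a point): on the fixture, where drone_arm_mid lies when the arm is fully home; x along the cradle, z up. The two slotted saddles are centred 44 mm either side of it along x; slots 27 mm wide, open upward, floor 9 mm below this point, flared cheeks to 5 mm above it. The shaft goes in the slots, the thick ends hang outside (6 mm play along x), either way round.
- fixture: clamp fixture, fixed: light grey metal base 146 x 140 x 10 mm, origin under its centre, z up. On it two grey saddles 20 mm thick, 59 mm wide, 58 mm high, with 68 mm open between them for fingers, a round threaded boss and a heel block (34 x 14 mm, 62 mm high, 38 mm from the boss axis on its +y side). Same axes as cradle_mid and boss_mouth.
- boss_mouth (a point): on the fixture, centre of the mouth of the threaded boss, 58 mm above the bench. The boss is a grey tube, 34 mm outside; its axis is at x = -58, y = +62 mm from cradle_mid. Inside: a coarse single-start right-hand thread of 8 mm pitch, and a smooth guide bore below it.
- bolt_knob (a point): centre of the knob of the black bolt (70 g, loose): ribbed cylinder 38 mm in diameter, 24 mm high, pointer bar on top along its x; threaded shank of 18 mm below. At the start it stands unstarted on the boss's thread, this point about 42 mm above boss_mouth, leaning up to 4 degrees. At the end this point should be about 28 mm above boss_mouth. It turns easily and stays put.
- bolt: the whole bolt; origin on its axis at the lower end, 72.5 mm below the knob's centre. Turned back (anticlockwise) it climbs 8 mm a turn; less than 0.45 turn back (nothing outside shows where) it runs off the thread's end and, unless the grip holds it up, falls about 8 mm, to about 36 mm above boss_mouth. Forward from there it sinks 8 mm a turn, to the bottom after 1.4 turns.
- bolt_pointer (a point): tip of the raised pointer bar on top of the knob, 15 mm from the bolt's axis along the knob's x, 13 mm above the knob's centre: shows how far the bolt has been turned.
- dronearm: the whole drone arm; origin in the middle of its underside, 9 mm below drone_arm_mid.
- strap: bystander: slotted steel clamp strap, 125 x 44 x 8 mm, lying on the bench; origin in the middle of its underside, x along it.
- battery: bystander: dark drone battery, 40 x 104 x 35 mm, lying on the bench; origin at its underside's centre, y along it.
- motor_left: bystander: small brushless motor, 28 mm diameter, 25 mm high; origin at its underside's centre.

How it is judged:
On the way, in this order (a step that is already met when the one before it is completed fails the run):
1. the drone arm lies fully home in both saddle slots and has been let go (x of drone_arm_mid in the frame of cradle_mid between -0.012 and 0.012 m and y of drone_arm_mid in the frame of cradle_mid between -0.004 and 0.004 m and z of drone_arm_mid in the frame of cradle_mid between -0.003 and 0.003 m and angle between the x axis of drone_arm_mid and the x axis of cradle_mid, either way round below 0.08 rad and angle between drone_arm_mid's own z axis and vertical below 0.08 rad and contact force between the fingers and dronearm below 0.1 N), for 0.2 s.
2. turned backward, the bolt has dropped off the end of the thread (z of bolt_knob in the frame of boss_mouth between 0.03 and 0.0382 m and horizontal distance between bolt_knob and boss_mouth below 0.006 m and angle between bolt_knob's own z axis and vertical below 0.12 rad), for 0.1 s.
At the end, for the whole second after the job is handed in: Knob gripped (2 N or more) and at rest, its centre 25 to 31 mm above the boss mouth (one turn past the drop, within a third), bolt upright within 5 degrees, within 5 mm of the boss axis; drone arm home in both slots (3 mm in height, 4 mm across, 12 mm along, 4.5 degrees) (z of bolt_knob in the frame of boss_mouth between 0.0252 and 0.0308 m and horizontal distance between bolt_knob and boss_mouth below 0.005 m and angle between bolt_knob's own z axis and vertical below 0.09 rad and contact force between the fingers and bolt above 2 N and linear speed of bolt below 0.02 m/s and angular speed of bolt below 0.3 rad/s and x of drone_arm_mid in the frame of cradle_mid between -0.012 and 0.012 m and y of drone_arm_mid in the frame of cradle_mid between -0.004 and 0.004 m and z of drone_arm_mid in the frame of cradle_mid between -0.003 and 0.003 m and angle between the x axis of drone_arm_mid and the x axis of cradle_mid, either way round below 0.08 rad and angle between drone_arm_mid's own z axis and vertical below 0.08 rad); the arm keeps its last pose, push and grip.
It fails at once if the bolt is turned forward instead of back before it has dropped (or backward half a turn past the drop) (x of bolt_pointer in the frame of boss_mouth below -0.0132 m and z of bolt_knob in the frame of boss_mouth between 0.0355 and 0.05 m).
It fails at once if the bolt is taken out of the boss (z of bolt_knob in the frame of boss_mouth above 0.056 m).
It fails at once if the strap, battery or motor is disturbed by more than 25 mm (distance of any of strap, battery, motor_left from where it was at the start of the episode above 0.025 m).
It also fails if it takes over 72 s, if anything falls off the work surface, if the arm or the gripper's body presses on something with over 40 N, if the wrist force passes 120 N, or if a joint passes its speed limit or range.

ROBOT

A 6-joint arm with a two-finger parallel gripper is mounted at the origin on a cart in front of the work surface, level with it; the furniture and walls round the work are solid. World frame = base frame: x ahead of the robot, y to its left, z up, the work surface at z = 0. Lengths are in m, angles in rad, forces in N, time in s.
With the tool pointing down it reaches from about 0.35 to 0.85 m from the base axis. Payload 8.1 kg.
Tool frame: the origin (TCP) lies midway between the tips of the shut fingers; the grasp point (between the pads) lies 19 mm behind it; z points along the fingers, y is the line along which they close (so a half turn about z gives the same grasp; the last joint's range is limited). The gripper opens to 93 mm and grips with 3 to 60 N. Pads are 15 mm wide; open, the fingers measure 128 mm over their backs; the gripper's body (75 mm by 188 mm) begins 65 mm behind the grasp point.
Start: joints at [1.078, 0.13, 1.488, -0, 1.523, -0.085], TCP at [0.238, 0.551, 0.219] pointing down, gripper open.
Joint ranges: [-2.96, 2.96], [-0.89, 2.26], [0.02, 2.5], [-1.34, 4.48], [0, 2.73], [-2.66, 2.66]. Speed limits (rad/s): [2.39, 2.39, 2.79, 3.14, 3.14, 3.14].

INTERFACE

Orientations are given as a unit quaternion [x, y, z, w].
In Python, from rig import bot gives the robot as it stands.
- The arm moves only by the tool servo_tool, never from a script. Its argument "commands" is one flat list of numbers, 7 for each row, row after row: the shift along the tool's x, y, z in mm, then the turn, a rotation vector about the tool's x, y, z in degrees, then the gripper command: -1 is shut, 1 is fully open, values between are in proportion. A call has 1 to 10 rows; each row is the pose to reach, as a shift and turn from the pose commanded when the call began, along the tool's axes at that moment; what a row does not reach only later rows make up. A row lasts 1/10 s, in which the tool goes at most 50 mm and 8.59 degrees, less where a joint would pass 70% of its speed; a pose out of reach is approached as far as the arm can. A call with a gripper value outside its range is refused whole. The fingers move at their own pace and stop on an object; "grip_force" is the grip in N (left out, the last holds). Time passes only in rows, so rows that repeat a pose let the fingers close. It gives the time, the measured TCP pose, the force, the opening and the grip force at its end, in the units of the state.
- bot.state(): the state, without advancing time (a new reading comes with each control period).
- bot.grab_frame(name): name is "scene" or "top" or "wrist"; returns (picture, depth): 480x640x3 uint8, red, green, blue; 480x640 float32, m along the optical axis (not along the pixel's ray), 0 where there is no reading.
- bot.camera_info(name): a dict with "fx", "fy", "cx", "cy" (pixels), "k1" (the pictures are not rectified: a ray, as slopes to the right and down, at radius r is drawn at 1 + k1 r^2 times it, then the intrinsics apply), "eye" and "attitude" of the camera in the world. Camera axes: x right, y up, looking along -z (the intrinsics and any distortion apply to the point x, -y, -z); pixel columns grow to the right and rows downward; lengths in m; the calibration is good to about 2 mm. A picture is of the moment at which its call begins: read the wrist's pose just before it. camera_info takes no time and is no camera call; for the wrist camera it gives the pose at the moment of the call.
- bot.close_job(): hands the job in; it is judged then, once.
The state is a dict: "time": time; "q": joint angles; "dq": joint speeds; "effort": joint torques, N m; "position": TCP position; "eef_rot": TCP orientation; "ft_force": force on the tool from outside, world axes, zero at the start; "ft_torque": the same for the moment, N m; "width": finger opening in m; "gripper_force": force on a finger pad.
Only numpy, scipy, OpenCV 4.12 (cv2) and the standard library are available. Lean on these libraries where they do the work, as an engineer would, in place of code of your own. Each camera call takes 0.05 s, during which the arm holds its last target. There are 200 camera calls.

## Working session

There is one attempt and no reset: what is moved stays moved. The work goes in short steps, Python scripts to look and compute and a tool call to move; the robot and the scene stay as the last step left them, time stands still between calls to the robot, and variables do not carry over. Pictures are saved under pics/ and viewed, at most 10 in all, crops included, and the job is handed in when it is done.

Besides the shell and the picture viewer there is one more tool, called after "Call:" by a JSON object that holds its "name" and its "arguments", one argument or row to a line. servo_tool: Moves the arm, as the interface text tells. Its arguments: {"type":"object","properties":{"commands":{"type":"array","items":{"type":"number"}},"grip_force":{"type":"number"}},"required":["commands"]}

```bash
ls; mkdir -p pics; cat > h.py <<'E'
import numpy as np,cv2
from scipy.spatial.transform import Rotation as R
from rig import bot
def att(a):
    a=np.array(a,float)
    return a if a.shape==(3,3) else R.from_quat(a).as_matrix()
def world(ci,depth=None,uv=None,z=None):
    """uv Nx2 -> world points by depth image or plane z"""
    uv=np.asarray(uv,float).reshape(-1,2)
    d=np.array([ci['k1'],0,0,0,0.])
    p=(uv-[ci['cx'],ci['cy']])/[ci['fx'],ci['fy']]
    q=p.copy()
    for _ in range(20): q=p/(1+ci['k1']*(q**2).sum(1,keepdims=True))
    ray=np.c_[q[:,0],-q[:,1],-np.ones(len(q))]@att(ci['attitude']).T
    e=np.array(ci['eye'])
    if z is None:
        i=uv.round().astype(int); s=depth[i[:,1],i[:,0]][:,None]
    else: s=((z-e[2])/ray[:,2])[:,None]
    return e+ray*s
def cloud(ci,depth):
    v,u=np.mgrid[:480,:640]
    return world(ci,depth,np.c_[u.ravel(),v.ravel()]).reshape(480,640,3)
E
python3 - <<'E'
from h import *
s=bot.state();print(s['time'],s['position'],s['eef_rot'],s['width'])
for n in ['top','scene']:
    ci=bot.camera_info(n);im,d=bot.grab_frame(n)
    np.savez(f'{n}.npz',im=im,d=d)
    cv2.imwrite(f'pics/{n}0.png',im[:,:,::-1]);print(n,ci)
E
```

```text
pics
0.0 [0.2376576  0.55030559 0.21759601] [ 2.02476916e-01  9.79286602e-01 -8.81962128e-04 -2.67081078e-04] 0.09279810909691691
top {'fx': 525.365702808327, 'fy': 525.365702808327, 'cx': 316.9114510456999, 'cy': 244.55709200807362, 'k1': -0.04697551988617697, 'eye': array([ 0.38563429, -0.11103459,  1.3987979 ]), 'attitude': array([ 0.0175907 , -0.02651763, -0.70599521,  0.70750134])}
scene {'fx': 512.0045071487119, 'fy': 512.0045071487119, 'cx': 319.456734787163, 'cy': 234.68646865198363, 'k1': 0.025454663037389986, 'eye': array([-0.04817605, -0.69128668,  0.89465216]), 'attitude': array([ 0.34851494, -0.12978484, -0.34713031,  0.86092612])}
```

View pics/top0.png

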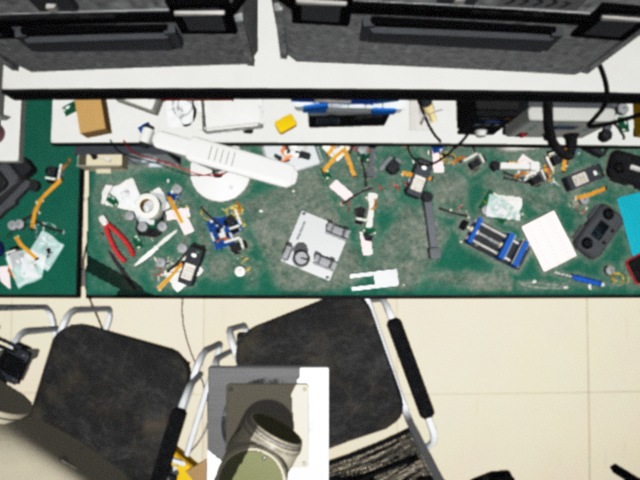

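View pics/scene0.png

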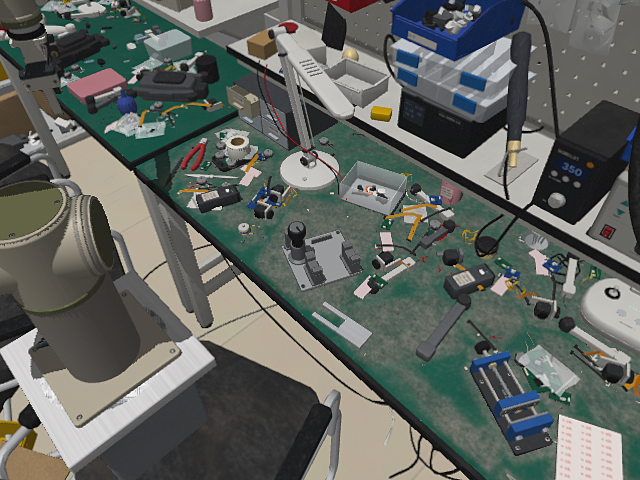

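The top view shows the fixture at about (316,243), the knob at (300,258), the grey drone arm from (428,195) to (433,255), the strap at (374,279). Scene view: knob (295,235), arm from (430,345) to (462,300). Now I'll measure by depth.

```bash
python3 - <<'E'
from h import *
f=np.load('top.npz');ci=bot.camera_info('top');P=cloud(ci,f['d']);
x,y,z=P[...,0],P[...,1],P[...,2]
print('bench z',np.median(z[200:290,300:440]))
def crop(u0,u1,v0,v1,name,k=5):
    im=cv2.resize(f['im'][v0:v1,u0:u1,::-1],None,fx=k,fy=k,interpolation=cv2.INTER_CUBIC)
    h=cv2.applyColorMap(np.clip(z[v0:v1,u0:u1]*2500,0,255).astype(np.uint8),cv2.COLORMAP_JET)
    return np.hstack([im,cv2.resize(h,None,fx=k,fy=k,interpolation=cv2.INTER_NEAREST)])
a=crop(275,355,200,290,'f');b=crop(400,450,170,265,'a',5)
H=max(a.shape[0],b.shape[0])
pad=lambda i:cv2.copyMakeBorder(i,0,H-i.shape[0],0,0,cv2.BORDER_CONSTANT)
o=np.hstack([pad(a),pad(b)]);s=min(1,800/o.shape[1]);o=cv2.resize(o,None,fx=800/o.shape[1],fy=800/o.shape[1]);print(o.shape)
cv2.imwrite('pics/c0.png',o)
# drone arm
m=(z>.008)&(z<.04);roi=np.zeros_like(m);roi[186:265,418:445]=1;m=(m&roi).astype(np.uint8)
n,l,st,c=cv2.connectedComponentsWithStats(m)
for i in range(1,n):
    if st[i,4]>30:
        q=P[l==i];r=cv2.minAreaRect((q[:,:2]*1000).astype(np.float32));print(st[i],r,np.median(q[:,2]),q[:,2].max())
# knob: z>.095
m=(z>.09)&(z<.13);m[:200]=0;m[290:]=0;m[:,:275]=0;m[:,355:]=0
q=P[m];print('knob',len(q),cv2.minEnclosingCircle((q[:,:2]*1000).astype(np.float32)),q.mean(0))
m=(z>.04)&(z<.075);m[:200]=0;m[290:]=0;m[:,:275]=0;m[:,355:]=0
n,l,st,c=cv2.connectedComponentsWithStats(m.astype(np.uint8))
for i in range(1,n):
    if st[i,4]>15:
        q=P[l==i];print(st[i],cv2.minAreaRect((q[:,:2]*1000).astype(np.float32)),np.median(q[:,2]))
m=(z>.005)&(z<.14);m[:200]=0;m[290:]=0;m[:,:275]=0;m[:,352:]=0
n,l,st,c=cv2.connectedComponentsWithStats(m.astype(np.uint8))
for i in range(1,n):
    if st[i,4]>300:
        q=P[l==i];print('base',st[i],cv2.minAreaRect((q[:,:2]*1000).astype(np.float32)))
E
```

```text
bench z 0.0037186912392406235
(292, 800, 3)
[418 186  24  73 698] ((531.8538208007812, -424.5902404785156), (193.86866760253906, 41.74108123779297), 9.121718406677246) 0.019158681658841714 0.03963876256366383
knob 190 ((434.4749450683594, -86.98975372314453), 19.201444625854492) [ 0.43418052 -0.0871561   0.11186813]
[326 223  24  16 178] ((506.9632873535156, -180.59274291992188), (58.63823699951172, 20.45609474182129), 68.05758666992188) 0.053157317575948326
[282 245  10  14  79] ((450.6448669433594, -49.33931350708008), (14.163017272949219, 33.27333068847656), 65.71499633789062) 0.06136004087914526
[313 254  24  16 174] ((425.74285888671875, -147.02252197265625), (58.75090408325195, 19.933300018310547), 67.37016296386719) 0.053605692476400346
base [ 280  211   71   70 2836] ((470.29388427734375, -124.33296203613281), (153.6017608642578, 164.41595458984375), 65.65618133544922)
```

View pics/c0.png

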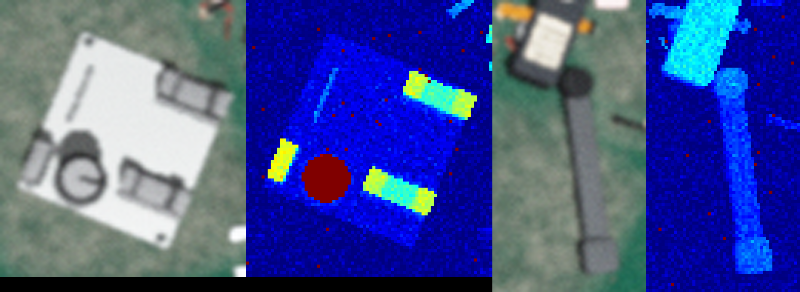

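The crop shows the fixture with saddles to the right, the knob with its pointer facing right (image), the heel on its left, and the drone arm with its black motor at the far end by the battery, hinge block near. Cradle_mid ≈ (0.466,-0.164), boss ≈ (0.436,-0.084), knob (0.4345,-0.087): consistent with the given -58/+62.

```bash
python3 - <<'E'
from h import *
f=np.load('top.npz');ci=bot.camera_info('top');P=cloud(ci,f['d']);z=P[...,2]
m=(z>.014)&(z<.03);r=np.zeros_like(m);r[203:258,418:445]=1;m&=r
n,l,st,c=cv2.connectedComponentsWithStats(m.astype(np.uint8));i=1+st[1:,4].argmax()
q=P[l==i];print(st[i],np.median(q[:,2]))
vx,vy,x0,y0=cv2.fitLine((q[:,:2]*1000).astype(np.float32),cv2.DIST_HUBER,0,.01,.01).ravel()
if vx<0: vx,vy=-vx,-vy
a=np.array([vx,vy]);s=(q[:,:2]*1000-[x0,y0])@a
lo=s.min();print('dir deg',np.degrees(np.arctan2(vy,vx)),'near end',np.array([x0,y0])+a*lo,'mid',np.array([x0,y0])+a*(lo+90))
w=(q[:,:2]*1000-[x0,y0])@[-vy,vx]
for k in range(0,180,10):
    t=w[(s>=lo+k)&(s<lo+k+10)]
    if len(t):print(k,t.min().round(1),t.max().round(1))
s=bot.state();T=R.from_quat(s['eef_rot']).as_matrix();print(T.round(3));cw=bot.camera_info('wrist');print(cw['fx'],(T.T@(np.array(cw['eye'])-s['position'])).round(4),(T.T@att(cw['attitude'])).round(3))
E
```

```text
[424 203  17  55 453] 0.01869177052501536
dir deg 7.1153107 near end [ 438.06157982 -440.56688021] mid [ 527.36848092 -429.41888126]
0 -13.7 15.3
10 -14.8 14.6
20 -12.8 13.4
30 -11.6 11.5
40 -10.2 10.4
50 -10.8 10.4
60 -9.5 11.4
70 -10.5 10.8
80 -10.1 9.1
90 -11.5 9.7
100 -9.6 9.6
110 -11.8 10.9
120 -10.8 10.3
130 -10.4 10.1
140 -8.7 9.4
[[-0.918  0.397 -0.001]
 [ 0.397  0.918 -0.001]
 [ 0.    -0.002 -1.   ]]
337.5646400627869 [ 0.0742  0.0008 -0.165 ] [[-0.     0.964  0.266]
 [ 1.    -0.     0.   ]
 [ 0.     0.266 -0.964]]
```

Call:
{"name": "servo_tool", "arguments": {
  "commands": [-320,-384,30,0,0,75,1,-320,-384,30,0,0,75,1,-320,-384,30,0,0,75,1,-320,-384,30,0,0,75,1,-320,-384,30,0,0,75,1,-320,-384,30,0,0,75,1,-320,-384,30,0,0,75,1,-320,-384,30,0,0,75,1,-320,-384,30,0,0,75,1,-320,-384,30,0,0,75,1]
}}

```text
time: 1.1
position: [0.3791, 0.0702, 0.1885]
eef_rot: [0.758, 0.652, 0.0, 0.0]
ft_force: [0.9, 0.1, -0.2]
width: 0.0928
gripper_force: 0.0
```

```bash
cat >> h.py <<'E'
def plan(x,y,z,yang):
    """tool-frame shift mm & rotvec deg to TCP at x,y,z pointing down, tool y axis at world angle yang deg"""
    s=bot.state();T=R.from_quat(s['eef_rot']).as_matrix()
    a=np.radians(yang);Y=np.array([np.cos(a),np.sin(a),0]);Z=np.array([0,0,-1.]);G=np.c_[np.cross(Y,Z),Y,Z]
    print('t',round(s['time'],2),'pos',np.round(s['position'],4),'yang',np.degrees(np.arctan2(T[1,1],T[0,1])).round(2),'q6',np.round(s['q'][5],2),'w',round(s['width'],4),'F',np.round(s['ft_force'],1),'gf',s['gripper_force'])
    print('shift',(T.T@(np.array([x,y,z])-s['position'])*1000).round(1),'turn',np.degrees(R.from_matrix(T.T@G).as_rotvec()).round(2))
E
python3 -c "
from h import *
plan(.527,-.429,.15,-82.9)"
```

```text
t 1.1 pos [0.3791 0.0702 0.1885] yang -8.58 q6 0.2 w 0.0928 F [ 0.9  0.1 -0.2] gf 0.0
shift [-471.5  220.7   38.5] turn [ 2.000e-02 -3.000e-02  7.432e+01]
```

Call:
{"name": "servo_tool", "arguments": {
  "commands": [-471,221,20,0,0,74.3,1,-471,221,20,0,0,74.3,1,-471,221,20,0,0,74.3,1,-471,221,20,0,0,74.3,1,-471,221,20,0,0,74.3,1,-471,221,20,0,0,74.3,1,-471,221,20,0,0,74.3,1,-471,221,38,0,0,74.3,1,-471,221,38,0,0,74.3,1,-471,221,38,0,0,74.3,1]
}}

```text
time: 2.1
position: [0.523, -0.4068, 0.1528]
eef_rot: [0.998, 0.062, -0.0, -0.0]
ft_force: [0.2, 0.1, -0.4]
width: 0.0931
gripper_force: 0.0
```

Call:
{"name": "servo_tool", "arguments": {
  "commands": [0,0,0,0,0,0,0.1,0,0,0,0,0,0,0.1,0,0,0,0,0,0,0.1]
}}

```text
time: 2.4
position: [0.523, -0.404, 0.1541]
eef_rot: [0.998, 0.064, 0.0, -0.0]
ft_force: [-1.1, 0.1, 0.2]
width: 0.0737
gripper_force: 0.0
```

```bash
python3 - <<'E'
from h import *
plan(.527,-.429,.15,-82.9)
ci=bot.camera_info('wrist');im,d=bot.grab_frame('wrist');np.savez('w1.npz',im=im,d=d)
cv2.imwrite('pics/w1.png',im[:,:,::-1])
P=cloud(ci,d);z=P[...,2];
s=bot.state()
near=np.linalg.norm(P[...,:2]-[.527,-.429],axis=2)<.12
print('bench',np.median(z[near&(z<.01)]))
m=(z>.012)&(z<.035)&near
n,l,st,c=cv2.connectedComponentsWithStats(m.astype(np.uint8))
for i in range(1,n):
    if st[i,4]>300:
        q=P[l==i];print(st[i],cv2.minAreaRect((q[:,:2]*1000).astype(np.float32)),np.median(q[:,2]))
        k=(abs((q[:,0]-.527))<.05)
        v=cv2.fitLine((q[k][:,:2]*1000).astype(np.float32),cv2.DIST_HUBER,0,.01,.01).ravel();print(v,np.degrees(np.arctan2(v[1],v[0])))
E
```

```text
t 2.4 pos [ 0.523  -0.404   0.1541] yang -82.63 q6 0.71 w 0.0737 F [-1.1  0.1  0.2] gf 0.0
shift [ 0.8 25.3  4. ] turn [-0.02 -0.    0.27]
bench 0.0009534817748638458
[ 285   85   94   62 1262] ((630.2451171875, -397.5220947265625), (44.57954406738281, 73.78215789794922), 51.64003372192383) 0.03434635022867166Traceback (most recent call last):
  File "<stdin>", line 15, in <module>
cv2.error: OpenCV(4.12.0) /io/opencv/modules/imgproc/src/linefit.cpp:50: error: (-215:Assertion failed) count > 0 in function 'fitLine2D_wods'
```

View pics/w1.png

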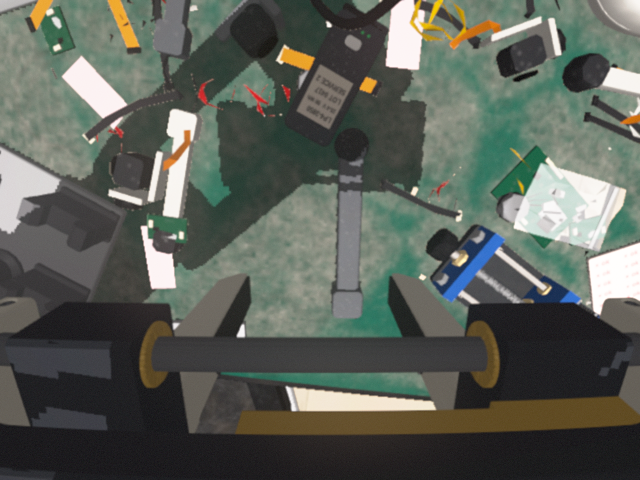

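The wrist view shows the drone arm from its motor (350,145) to the hinge block (347,305), shaft around x≈348; the battery is at (340,80). The depth mask missed it, so I check the values.

```bash
python3 - <<'E'
from h import *
f=np.load('w1.npz');im,d=f['im'],f['d'];ci=bot.camera_info('wrist')
uv=[(350,145),(348,200),(348,230),(347,270),(347,305),(300,230)]
print(world(ci,d,uv).round(4));print(world(ci,uv=uv,z=.018).round(4))
g=cv2.cvtColor(im,cv2.COLOR_RGB2HSV)
m=((g[...,1]<45)&(g[...,2]>60)).astype(np.uint8);m[:195]=0;m[318:]=0;m[:,:325]=0;m[:,372:]=0
n,l,st,c=cv2.connectedComponentsWithStats(m);i=1+st[1:,4].argmax();print(st[i])
v,u=np.nonzero(l==i);q=world(ci,uv=np.c_[u,v],z=.018)*1000
for x in range(430,600,10):
    t=q[(q[:,0]>=x)&(q[:,0]<x+10),1]
    if len(t)>4:print(x+5,(t.min()+t.max())/2,t.max()-t.min())
print(q[:,0].min())
E
```

```text
[[ 0.6005 -0.4194  0.0259]
 [ 0.553  -0.4255  0.018 ]
 [ 0.5254 -0.4297  0.0179]
 [ 0.4866 -0.4347  0.0181]
 [ 0.4521 -0.4397  0.0218]
 [ 0.5157 -0.3855  0.0018]]
[[ 0.6006 -0.4201  0.018 ]
 [ 0.5529 -0.4255  0.018 ]
 [ 0.5254 -0.4297  0.018 ]
 [ 0.4865 -0.4347  0.018 ]
 [ 0.4503 -0.4403  0.018 ]
 [ 0.5198 -0.3859  0.018 ]]
[ 325  195   47  123 5371]
435 -436.897687399541 34.10378381110934
445 -436.96030279348713 36.84349490736639
455 -436.09174093926777 37.67557443551385
465 -434.90623664261705 38.1082167996434
475 -436.35776730949 43.76338274960602
485 -435.98403966670264 45.71860686184681
495 -434.535121642783 45.47604014842125
505 -433.0268736777981 45.06932053003828
515 -431.48271234515596 44.80138432328721
525 -429.948279502751 44.25260334761185
535 -428.46083172828173 44.00354838889672
545 -426.9214958871355 43.604300652782
555 -424.948107227169 41.10018497224553
434.5267244317829
```

Call:
{"name": "servo_tool", "arguments": {
  "commands": [1,26,4,0,0,-0.3,0.1,1,26,60,0,0,-0.3,0.1,1,26,100,0,0,-0.3,0.1,1,26,130,0,0,-0.3,0.1,1,26,146,0,0,-0.3,0.1,1,26,150,0,0,-0.3,0.1,1,26,150,0,0,-0.3,0.1]
}}

```text
time: 3.15
position: [0.5281, -0.4306, 0.0056]
eef_rot: [0.998, 0.067, 0.001, 0.001]
ft_force: [0.3, 0.4, 0.4]
width: 0.0512
gripper_force: 0.0
```

```bash
python3 -c "
from h import *
plan(.527,-.4295,.004,-82.9)"
```

```text
t 3.15 pos [ 0.5281 -0.4306  0.0056] yang -82.32 q6 0.68 w 0.0512 F [0.3 0.4 0.4] gf 0.0
shift [-1.  -1.3  1.6] turn [ 0.08 -0.07  0.58]
```

Close on it, then lift.

Call:
{"name": "servo_tool", "arguments": {
  "commands": [-1,-1,1,0,0,0.6,-1,-1,-1,1,0,0,0.6,-1,-1,-1,1,0,0,0.6,-1,-1,-1,1,0,0,0.6,-1,-1,-1,1,0,0,0.6,-1,-1,-1,1,0,0,0.6,-1],
  "grip_force": 25
}}

```text
time: 3.75
position: [0.5265, -0.4302, 0.0037]
eef_rot: [0.998, 0.061, 0.0, 0.0]
ft_force: [-0.7, 1.2, 5.7]
width: 0.0219
gripper_force: 25.0
```

Call:
{"name": "servo_tool", "arguments": {
  "commands": [0,0,-30,0,0,0,-1,0,0,-70,0,0,0,-1,0,0,-110,0,0,0,-1,0,0,-140,0,0,0,-1,0,0,-140,0,0,0,-1]
}}

```text
time: 4.25
position: [0.5286, -0.432, 0.1494]
eef_rot: [0.998, 0.061, 0.003, 0.003]
ft_force: [0.7, -1.0, 0.5]
width: 0.0217
gripper_force: 25.0
```

```bash
python3 - <<'E'
from h import *
plan(.4664,-.1638,.16,-112.4)
im,d=bot.grab_frame('wrist');np.savez('w2.npz',im=im,d=d);ci=bot.camera_info('wrist')
cv2.imwrite('pics/w2.png',im[:,:,::-1])
P=cloud(ci,d);s=bot.state();T=R.from_quat(s['eef_rot']).as_matrix();L=(P-s['position'])@T*1000
m=(abs(L[...,0])<100)&(abs(L[...,1])<10)&(L[...,2]>-35)&(L[...,2]<10)&(d>0)
for x in range(-100,100,15):
    k=m&(abs(L[...,0]-x)<7)
    if k.sum()>5:
        k2=(abs(L[...,0]-x)<7)&(abs(L[...,2]-np.median(L[k][:,2]))<4)&(abs(L[...,1])<18)
        print(x,k.sum(),np.median(L[k][:,2]).round(1),L[k2][:,1].min().round(1),L[k2][:,1].max().round(1))
E
```

```text
t 4.25 pos [ 0.5286 -0.432   0.1494] yang -82.97 q6 0.69 w 0.0217 F [ 0.7 -1.   0.5] gf 24.99967396259308
shift [ -28.8 -273.7  -12.8] turn [ 0.32 -0.44 29.44]
-70 16 -16.4 -15.2 13.4
-55 942 -13.4 -13.8 11.9
-40 305 -13.2 -11.2 9.3
-25 166 -13.1 -11.3 9.5
-10 997 -13.2 -11.7 9.8
5 1129 -13.2 -17.9 17.9
20 1143 -13.1 -11.7 10.3
35 1237 -13.0 -11.5 10.1
50 1316 -13.1 -11.7 9.8
65 1439 -19.7 -13.9 12.1
80 1609 -20.3 -14.3 12.1
95 41 -11.9 -6.1 3.8
```

View pics/w2.png

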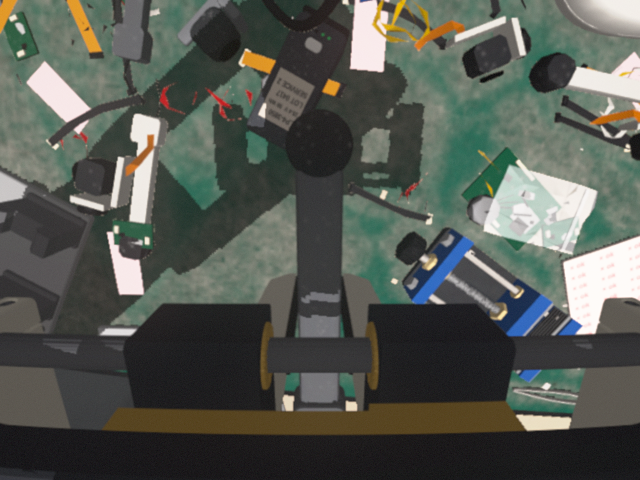

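The arm is held level (shaft top 13 mm above TCP, motor at (320,140)). Carry it over the cradle.

Call:
{"name": "servo_tool", "arguments": {
  "commands": [-5,-45,-13,0,0,5,-1,-10,-92,-13,0,0,10,-1,-15,-138,-13,0,0,15,-1,-20,-184,-13,0,0,20,-1,-25,-230,-13,0,0,25,-1,-29,-260,-13,0.3,-0.4,29.4,-1,-29,-274,-13,0.3,-0.4,29.4,-1,-29,-274,-13,0.3,-0.4,29.4,-1,-29,-274,-13,0.3,-0.4,29.4,-1]
}}

```text
time: 5.2
position: [0.4638, -0.1619, 0.1552]
eef_rot: [0.981, -0.193, -0.004, -0.002]
ft_force: [0.0, 0.3, -0.9]
width: 0.0217
gripper_force: 25.0
```

```bash
python3 - <<'E'
from h import *
plan(.4664,-.1638,.16,-112.4)
ci=bot.camera_info('wrist');im,d=bot.grab_frame('wrist');np.savez('w3.npz',im=im,d=d)
P=cloud(ci,d);x,y,z=P.transpose(2,0,1)
a=np.radians(-22.4);X=np.array([np.cos(a),np.sin(a)]);Y=np.array([-X[1],X[0]])
D=P[...,:2]-[.4664,-.1638];fx=D@X*1000;fy=D@Y*1000
print('base z',np.median(z[(abs(fx)<120)&(abs(fy)<110)&(z>.005)&(z<.016)]))
m=(z>.038)&(z<.068)&(abs(fy)<115)&(abs(fx)<100)&(d>0)
n,l,st,c=cv2.connectedComponentsWithStats(m.astype(np.uint8))
for i in range(1,n):
    if st[i,4]>60:
        k=l==i;print(st[i],'fx',fx[k].min().round(1),fx[k].max().round(1),'fy',fy[k].min().round(1),fy[k].max().round(1),'z',np.median(z[k]).round(4))
k=m&(abs(fx-44)<30)&(abs(fy)<36)
for zz in range(40,66,2):
    kk=k&(abs(z*1000-zz-1)<1)
    if kk.sum()>5:
        for sg in(-1,1):
            k3=kk&(np.sign(fy)==sg)
            if k3.sum()>5:print(zz,sg,k3.sum(),'fx',fx[k3].min().round(1),fx[k3].max().round(1),'fy',fy[k3].min().round(1),fy[k3].max().round(1))
m=(z>.085)&(z<.125)&(fy>25)&(fx<0)
if m.sum():print('knob',m.sum(),fx[m].mean(),fy[m].mean(),z[m].max())
cv2.imwrite('pics/w3.png',im[:,:,::-1])
E
```

```text
t 5.2 pos [ 0.4638 -0.1619  0.1552] yang -112.25 q6 1.52 w 0.0217 F [ 0.   0.3 -0.9] gf 24.999623894691467
shift [ 3.1  0.8 -4.8] turn [-0.16  0.48  0.15]
base z 0.008944596715181469
[361 105  44  15 282] fx 89.8 99.8 fy -64.0 -30.8 z 0.05
[363 116  26  15 244] fx 81.6 92.4 fy -52.6 -32.8 z 0.0446
[285 164  11  28 280] fx 35.0 55.0 fy 20.3 28.3 z 0.0567
[343 164  18  28 474] fx 35.1 55.0 fy -30.0 -16.5 z 0.0567
[288 265  10  11  72] fx -35.3 -32.6 fy 20.1 28.0 z 0.0484
[341 266  16  10 120] fx -36.2 -32.7 fy -29.6 -16.7 z 0.0483
[196 272  26  32 702] fx -70.6 -39.6 fy 91.8 106.3 z 0.0587
[231 273  39  28 704] fx -57.0 -39.7 fy 46.5 77.3 z 0.0557
48 -1 7 fx 54.8 54.9 fy -29.6 -19.3
50 -1 7 fx 54.9 55.0 fy -27.8 -19.9
52 -1 8 fx 35.7 48.9 fy -17.7 -16.7
54 -1 99 fx 35.1 54.5 fy -30.0 -16.5
54 1 41 fx 35.0 53.6 fy 20.5 28.3
56 -1 337 fx 35.3 54.6 fy -30.0 -16.8
56 1 219 fx 35.2 54.5 fy 20.3 28.2
58 -1 15 fx 36.3 53.9 fy -29.5 -18.8
58 1 10 fx 40.8 52.3 fy 21.8 27.9
knob 179 -40.2398276088668 57.56760352170254 0.10239859851975075
```

View pics/w3.png

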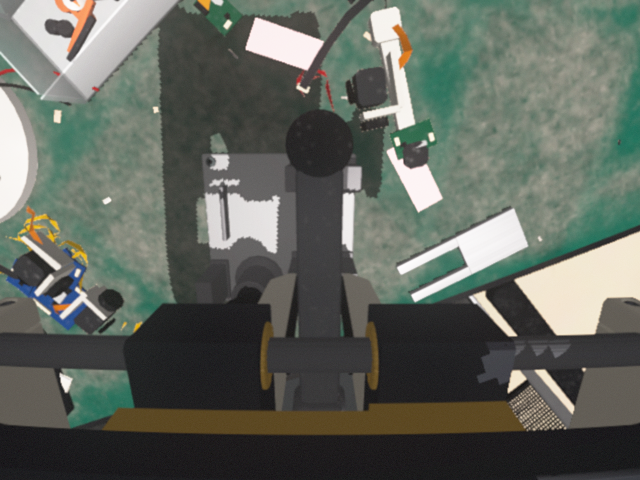

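The view shows the held arm over the fixture; front saddle cheeks show at (290,178) and (352,178). I compare bar and saddle in the same picture.

```bash
python3 - <<'E'
from h import *
ci=bot.camera_info('wrist');f=np.load('w3.npz');P=cloud(ci,f['d'])
a=np.radians(-22.4);X=np.array([np.cos(a),np.sin(a)]);Y=np.array([-X[1],X[0]])
D=P[...,:2]-[.4664,-.1638];fx=D@X*1000;fy=D@Y*1000;z=P[...,2]
for c in (15,25,35,45,52):
    k=(z>.145)&(z<.19)&(abs(fx-c)<4)&(abs(fy)<14);print(c,fy[k].min(),fy[k].max(),np.median(z[k]))
k=(z>.145)&(z<.19)&(abs(fy)<16);t=fx[k];print('motor tip',np.percentile(t,99.8), z[k&(fx>65)].mean())
E
```

```text
15 -10.0024937361576 12.057012925703056 0.16831706719121736
25 -9.9521888014714 11.839466067191193 0.16820561565975717
35 -9.681631120029037 11.667804958781256 0.16819429625974464
45 -9.530907134671393 12.07021875119059 0.16798781569687368
52 -9.393795940597869 11.882353257580677 0.16801884480600332
motor tip 85.37759083898403 0.17438853403355217
```

Call:
{"name": "servo_tool", "arguments": {
  "commands": [5,2,30,-0.2,0.5,0.2,-1,5,2,60,-0.2,0.5,0.2,-1,5,2,80,-0.2,0.5,0.2,-1,5,2,80,-0.2,0.5,0.2,-1,5,2,80,-0.2,0.5,0.2,-1,5,2,80,-0.2,0.5,0.2,-1]
}}

```text
time: 5.85
position: [0.4683, -0.1657, 0.0774]
eef_rot: [0.981, -0.196, 0.001, 0.001]
ft_force: [-0.4, -1.1, 0.1]
width: 0.0217
gripper_force: 25.0
```

```bash
python3 -c "
from h import *
plan(.4682,-.1660,.0485,-112.4)"
```

```text
t 5.85 pos [ 0.4683 -0.1657  0.0774] yang -112.59 q6 1.52 w 0.0217 F [-0.4 -1.1  0.1] gf 24.999771416187286
shift [-0.   0.3 28.9] turn [ 0.03 -0.17 -0.19]
```

Call:
{"name": "servo_tool", "arguments": {
  "commands": [0,0,8,0,0,0,-1,0,0,16,0,0,0,-1,0,0,23,0,0,0,-1,0,0,27,0,0,0,-1,0,0,29,0,0,0,-1,0,0,29,0,0,0,-1]
}}

```text
time: 6.45
position: [0.4668, -0.1644, 0.0475]
eef_rot: [0.981, -0.196, -0.0, 0.0]
ft_force: [-6.3, 3.2, 11.2]
width: 0.0218
gripper_force: 25.0
```

Call:
{"name": "servo_tool", "arguments": {
  "commands": [-2,0,29,0,0,0,-1,-3,0,28,0,0,0,-1,-3,0,28,0,0,0,-1]
}}

```text
time: 6.75
position: [0.4668, -0.1645, 0.0205]
eef_rot: [0.981, -0.196, 0.003, 0.001]
ft_force: [3.3, -2.0, 4.8]
width: 0.0221
gripper_force: 25.0
```

I mistakenly repeated the 28 mm descent (shifts are relative to the new pose); the fingers slid down the seated bar. Releasing and checking.

Call:
{"name": "servo_tool", "arguments": {
  "commands": [0,0,0,0,0,0,-0.3,0,0,0,0,0,0,-0.2,0,0,0,0,0,0,-0.2,0,0,0,0,0,0,-0.2,0,0,-20,0,0,0,-0.2,0,0,-60,0,0,0,-0.2,0,0,-105,0,0,0,-0.2,0,0,-140,0,0,0,-0.2,0,0,-140,0,0,0,-0.2,0,0,-140,0,0,0,-0.2]
}}

```text
time: 7.75
position: [0.4649, -0.1636, 0.1595]
eef_rot: [0.981, -0.196, 0.001, 0.0]
ft_force: [-0.8, -0.2, -0.5]
width: 0.0374
gripper_force: 0.0
```

```bash
python3 - <<'E'
from h import *
plan(.467,-.165,.16,-112.4)
s=bot.state()
ci=bot.camera_info('wrist');im,d=bot.grab_frame('wrist');np.savez('w4.npz',im=im,d=d)
cv2.imwrite('pics/w4.png',im[:,:,::-1])
P=cloud(ci,d);z=P[...,2]
a=np.radians(-22.4);X=np.array([np.cos(a),np.sin(a)]);Y=np.array([-X[1],X[0]])
D=P[...,:2]-[.467,-.1649];fx=D@X*1000;fy=D@Y*1000
for c in range(-85,100,10):
    k=(abs(fx-c)<4)&(abs(fy)<6)&(z>.03)&(z<.09)
    if k.sum()>4:
        zm=np.median(z[k]);k2=(abs(fx-c)<4)&(abs(fy)<20)&(abs(z-zm)<.0025);print(c,k.sum(),zm.round(4),fy[k2].min().round(1),fy[k2].max().round(1))
k=(abs(fy)<14)&(z>.05)&(z<.09);print('fx ext',fx[k].min(),fx[k].max())
for sg in(1,-1):
    k=(abs(fx-44)<14)&(fy*sg>15)&(fy*sg<34)&(z>.05)&(z<.065);print('saddle',fx[k].min(),fx[k].max(),fy[k].min(),fy[k].max())
k=(z>.092)&(z<.13)&(fy>30)&(fx<-20)&(fy<95)
if k.sum(): print('knob',k.sum(),fx[k].min(),fx[k].max(),fy[k].min(),fy[k].max(),np.median(z[k]))
E
```

```text
t 7.75 pos [ 0.4649 -0.1636  0.1595] yang -112.57 q6 1.52 w 0.0374 F [-0.8 -0.2 -0.5] gf 0.0
shift [ 2.5  0.4 -0.5] turn [ 0.02 -0.15 -0.17]
-85 112 0.065 -12.7 15.3
-75 114 0.065 -12.5 15.1
-65 143 0.0622 -12.5 15.0
-55 122 0.0609 -9.1 10.7
-45 120 0.0609 -9.0 11.4
-35 127 0.0609 -19.1 10.4
-25 125 0.0608 -9.7 11.2
-15 132 0.0609 -9.6 11.1
-5 138 0.0609 -9.6 10.9
5 145 0.0608 -9.5 11.6
15 150 0.061 -10.2 10.7
25 152 0.0608 -10.1 11.4
35 149 0.0609 -10.1 11.2
45 152 0.0609 -9.2 11.1
55 151 0.0611 -9.2 11.0
65 176 0.0685 -11.8 13.4
75 203 0.0683 -11.7 13.4
85 57 0.0611 -7.5 8.4
fx ext -90.20981289634994 84.26992008828864
saddle 33.92482455371281 53.76103201122663 15.081038579792745 28.794949990610537
saddle 33.84628235516046 53.621961685044624 -29.21860352865548 -15.000860825128063
knob 37 -42.670865296841114 -39.37845179037966 59.85269828194109 69.50199213620253 0.09479936159463298
```

View pics/w4.png

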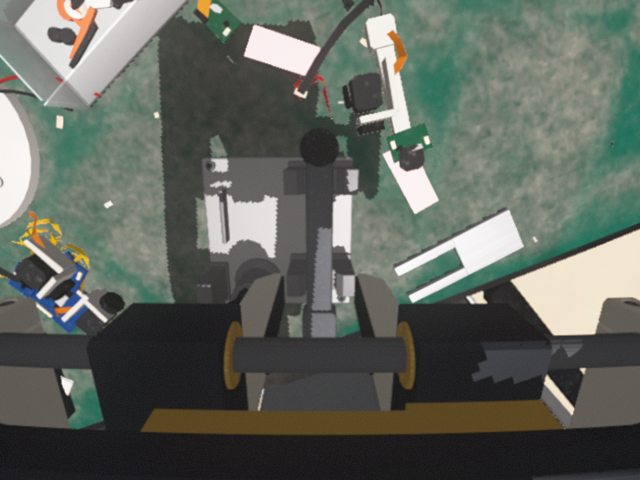

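The bar sits home (top 0.061 along its length, flat, ~1 mm off centre), seen in the picture from the motor (320,147) to the hinge (320,315). Before going to the knob I check where the lamp head overhangs.

```bash
python3 - <<'E'
from h import *
f=np.load('top.npz');ci=bot.camera_info('top')
print(world(ci,f['d'],[(290,178),(270,165),(240,160),(200,150),(215,185)]).round(3))
plan(.436,-.0865,.16,-145)
E
```

```text
[[ 0.591 -0.069  0.321]
 [ 0.618 -0.027  0.324]
 [ 0.625  0.033  0.337]
 [ 0.642  0.113  0.351]
 [ 0.629  0.142  0.021]]
t 7.8 pos [ 0.4639 -0.1632  0.158 ] yang -112.57 q6 1.52 w 0.037 F [-0.5 -0.3 -0.3] gf 0.0
shift [-55.2 -60.1  -2. ] turn [2.000e-02 1.000e-02 3.243e+01]
```

```bash
python3 -c "
from h import *
plan(.4026,-.0364,.18,-145)"
```

```text
t 7.8 pos [ 0.4639 -0.1632  0.158 ] yang -112.57 q6 1.52 w 0.037 F [-0.5 -0.3 -0.3] gf 0.0
shift [-105.3  -93.6  -22. ] turn [2.000e-02 1.000e-02 3.243e+01]
```

Call:
{"name": "servo_tool", "arguments": {
  "commands": [-10,-5,-22,0,0,8,0.3,-50,-45,-22,0,0,16,0.3,-80,-70,-22,0,0,24,0.3,-105,-94,-22,0,0,32.4,0.3,-105,-94,-22,0,0,32.4,0.3,-105,-94,-22,0,0,32.4,0.3,-105,-94,-22,0,0,32.4,0.3]
}}

```text
time: 8.5
position: [0.4032, -0.0368, 0.1797]
eef_rot: [0.888, -0.461, -0.0, 0.0]
ft_force: [0.7, -0.4, -1.2]
width: 0.0604
gripper_force: 0.0
```

```bash
python3 - <<'E'
from h import *
plan(.437,-.0855,.18,-145)
ci=bot.camera_info('wrist');im,d=bot.grab_frame('wrist');np.savez('w5.npz',im=im,d=d)
cv2.imwrite('pics/w5.png',im[:,:,::-1])
P=cloud(ci,d);z=P[...,2]
near=(np.linalg.norm(P[...,:2]-[.437,-.0855],axis=2)<.035)&(d>0)
m=near&(z>.104)&(z<.125);q=P[m];print('knob top',m.sum(),cv2.minEnclosingCircle((q[:,:2]*1000).astype(np.float32)),np.median(q,axis=0),q[:,2].max())
A=np.c_[q[:,:2]-q[:,:2].mean(0),np.ones(len(q))];c=np.linalg.lstsq(A,q[:,2],rcond=None)[0];print('slope deg',np.degrees(c[:2]),c[2])
v,u=np.nonzero(m);print(u.min(),u.max(),v.min(),v.max())
m=near&(z>.05)&(z<.063);q=P[m];print('boss',m.sum(),cv2.minEnclosingCircle((q[:,:2]*1000).astype(np.float32)),np.median(q[:,2])) if m.sum()>5 else 0
im2=cv2.resize(im[max(0,v.min()-40):v.max()+60,max(0,u.min()-60):u.max()+60,::-1],None,fx=3,fy=3);cv2.imwrite('pics/w5c.png',im2[:600,:800]);print(im2.shape)
E
```

```text
t 8.5 pos [ 0.4032 -0.0368  0.1797] yang -144.84 q6 2.31 w 0.0604 F [ 0.7 -0.4 -1.2] gf 0.0
shift [59.3  0.4 -0.3] turn [0.07 0.01 0.16]
knob top 2350 ((434.37567138671875, -87.96851348876953), 19.3250732421875) [ 0.43488263 -0.0882568   0.11120267] 0.11407983887572237
slope deg [1.46441963 1.75185371] 0.11095704449093491
298 352 137 193
boss 243 ((437.41729736328125, -85.61808776855469), 34.935420989990234) 0.06017668026772821
(468, 522, 3)
```

View pics/w5c.png

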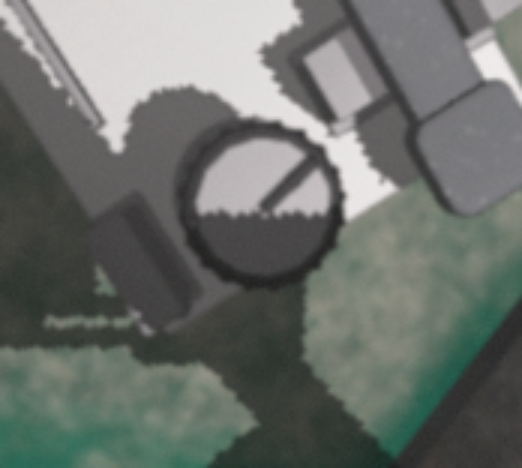

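Knob top centre is (0.4344,-0.0880) leaning ~2.3° from boss (0.437,-0.0855); pointer runs from (262,210) to (318,155) in the crop, about -78° in the fixture frame, away from the fail zone. Move over the knob, descend.

Call:
{"name": "servo_tool", "arguments": {
  "commands": [45,0,0,0,0,0.2,0.3,58,1,0,0,0,0.2,0.3,58,1,15,0,0,0.2,0.3,58,1,45,0,0,0.2,0.3,58,1,75,0,0,0.2,0.3,58,1,94,0,0,0.2,0.3,58,1,94,0,0,0.2,0.3,58,1,94,0,0,0.2,0.3]
}}

```text
time: 9.35
position: [0.4352, -0.084, 0.0862]
eef_rot: [0.886, -0.463, -0.001, 0.0]
ft_force: [0.4, 0.7, -0.4]
width: 0.0604
gripper_force: 0.0
```

```bash
python3 -c "
from h import *
plan(.4360,-.0865,.086,-145)"
```

```text
t 9.35 pos [ 0.4352 -0.084   0.0862] yang -145.16 q6 2.23 w 0.0604 F [ 0.4  0.7 -0.4] gf 0.0
shift [2.5 0.7 0.2] turn [ 0.05  0.05 -0.16]
```

Call:
{"name": "servo_tool", "arguments": {
  "commands": [2.5,0.7,0,0,0,0,0.3,2.5,0.7,0,0,0,0,-1,2.5,0.7,0,0,0,0,-1,2.5,0.7,0,0,0,0,-1,2.5,0.7,0,0,0,0,-1,2.5,0.7,0,0,0,0,-1,2.5,0.7,0,0,0,0,-1],
  "grip_force": 10
}}

```text
time: 10.05
position: [0.4372, -0.087, 0.0872]
eef_rot: [0.886, -0.463, 0.001, 0.0]
ft_force: [-0.3, 0.4, 3.3]
width: 0.0378
gripper_force: 10.0
```

```bash
python3 -c "
from h import *
plan(.4365,-.086,.086,-145);print(bot.state()['ft_torque'])"
```

```text
t 10.05 pos [ 0.4372 -0.087   0.0872] yang -145.16 q6 2.22 w 0.0378 F [-0.3  0.4  3.3] gf 10.000211298465729
shift [-1.2  0.   1.2] turn [-0.04 -0.08 -0.16]
[ 0.0834549   0.15825438 -0.02115255]
```

Call:
{"name": "servo_tool", "arguments": {
  "commands": [0,0,-0.1,0,0,-4,-1,0,0,-0.2,0,0,-8,-1,0,0,-0.3,0,0,-12,-1,0,0,-0.4,0,0,-16,-1,0,0,-0.5,0,0,-20,-1,0,0,-0.5,0,0,-24,-1,0,0,-0.6,0,0,-28,-1,0,0,-0.7,0,0,-32,-1,0,0,-0.7,0,0,-32,-1,0,0,1.3,0,0,-32,-1]
}}

```text
time: 11.05
position: [0.4379, -0.0875, 0.0869]
eef_rot: [0.979, -0.202, 0.002, 0.001]
ft_force: [-1.8, -2.0, 16.2]
width: 0.0379
gripper_force: 10.0
```

```bash
python3 -c "
from h import *
plan(.4365,-.086,.086,-145);print(bot.state()['ft_torque'])"
```

```text
t 11.05 pos [ 0.4379 -0.0875  0.0869] yang -113.29 q6 1.67 w 0.0379 F [-1.8 -2.  16.2] gf 10.00393956899643
shift [-1.9 -0.8  0.9] turn [-2.000e-02 -2.000e-01  3.171e+01]
[-0.13073549  0.53882256 -0.00892549]
```

Call:
{"name": "servo_tool", "arguments": {
  "commands": [-0.5,-0.2,-2,0,0,0,-1,-1,-0.5,-2.2,0,0,-4,-1,-1,-0.5,-2.3,0,0,-8,-1,-1,-0.5,-2.4,0,0,-12,-1,-1,-0.5,-2.5,0,0,-16,-1,-1,-0.5,-2.6,0,0,-20,-1,-1,-0.5,-2.7,0,0,-24,-1,-1,-0.5,-2.8,0,0,-30,-1,-1,-0.5,-2.8,0,0,-30,-1,-1,-0.5,-0.8,0,0,-30,-1]
}}

```text
time: 12.05
position: [0.4367, -0.0863, 0.0873]
eef_rot: [0.998, 0.058, 0.001, 0.001]
ft_force: [-2.8, 0.8, 14.7]
width: 0.038
gripper_force: 10.0
```

```bash
python3 -c "
from h import *
plan(.4365,-.086,.086,-145);print(bot.state()['ft_torque'])"
```

```text
t 12.05 pos [ 0.4367 -0.0863  0.0873] yang -83.4 q6 1.15 w 0.038 F [-2.8  0.8 14.7] gf 9.998634159564972
shift [-0.2 -0.3  1.3] turn [ 2.00e-02 -1.30e-01  6.16e+01]
[0.03692779 0.56124985 0.09950492]
```

Call:
{"name": "servo_tool", "arguments": {
  "commands": [0,0,-2,0,0,0,-1,0,0,-2.2,0,0,-4,-1,0,0,-2.3,0,0,-8,-1,0,0,-2.4,0,0,-12,-1,0,0,-2.5,0,0,-16,-1,0,0,-2.6,0,0,-20,-1,0,0,-2.7,0,0,-24,-1,0,0,-2.8,0,0,-30,-1,0,0,-2.8,0,0,-30,-1,0,0,-0.8,0,0,-30,-1]
}}

```text
time: 13.05
position: [0.4363, -0.0861, 0.0873]
eef_rot: [0.95, 0.314, 0.0, 0.001]
ft_force: [-0.1, -0.8, 8.1]
width: 0.0378
gripper_force: 10.0
```

```bash
python3 -c "
from h import *
plan(.4365,-.086,.086,-145);print(bot.state()['ft_torque'])"
```

```text
t 13.05 pos [ 0.4363 -0.0861  0.0873] yang -53.44 q6 0.62 w 0.0378 F [-0.1 -0.8  8.1] gf 10.000400394201279
shift [0.3 0.  1.3] turn [ 4.000e-02 -7.000e-02  9.156e+01]
[-0.23526343  0.08054202  0.00272693]
```

Call:
{"name": "servo_tool", "arguments": {
  "commands": [0,0,1,0,0,0,-1,0,0,2,0,0,0,-1,0,0,2,0,0,0,-1]
}}

```text
time: 13.35
position: [0.4362, -0.0863, 0.0856]
eef_rot: [0.949, 0.314, 0.0, 0.001]
ft_force: [-1.5, -1.4, 6.2]
width: 0.0383
gripper_force: 10.0
```

Call:
{"name": "servo_tool", "arguments": {
  "commands": [0,0,-2,0,0,-4,-1,0,0,-2.2,0,0,-8,-1,0,0,-2.3,0,0,-12,-1,0,0,-2.4,0,0,-16,-1,0,0,-2.4,0,0,-16,-1,0,0,-1,0,0,-16,-1,0,0,0,0,0,-16,-1,0,0,0,0,0,-16,-1]
}}

```text
time: 14.15
position: [0.4361, -0.086, 0.0849]
eef_rot: [0.896, 0.444, 0.0, 0.0]
ft_force: [2.1, -1.5, -0.5]
width: 0.0378
gripper_force: 10.0
```

```bash
python3 -c "
from h import *
plan(.4365,-.086,.086,-145);print(bot.state()['ft_torque'])"
```

```text
t 14.15 pos [ 0.4361 -0.086   0.0849] yang -37.26 q6 0.34 w 0.0378 F [ 2.1 -1.5 -0.5] gf 10.000067800283432
shift [ 0.3  0.3 -1.1] turn [ 4.0000e-02 -4.0000e-02  1.0774e+02]
[-0.39595858 -0.47786455 -0.02000353]
```

Force fell to nothing under a downward push: the bolt is off the thread's end (108° back). Lower it while held.

Call:
{"name": "servo_tool", "arguments": {
  "commands": [0,0,1,0,0,0,-1,0,0,2,0,0,0,-1,0,0,3,0,0,0,-1,0,0,4,0,0,0,-1,0,0,4,0,0,0,-1]
}}

```text
time: 14.65
position: [0.4361, -0.086, 0.081]
eef_rot: [0.896, 0.445, 0.0, 0.0]
ft_force: [3.3, -1.6, -0.4]
width: 0.0379
gripper_force: 10.0
```

Call:
{"name": "servo_tool", "arguments": {
  "commands": [0,0,1,0,0,0,-1,0,0,2,0,0,0,-1,0,0,2,0,0,0,-1]
}}

```text
time: 14.95
position: [0.4365, -0.0859, 0.0804]
eef_rot: [0.896, 0.445, 0.0, 0.0]
ft_force: [-2.9, 1.5, 13.4]
width: 0.0378
gripper_force: 10.0
```

Call:
{"name": "servo_tool", "arguments": {
  "commands": [0,0,-1,0,0,0,-0.1,0,0,-1,0,0,0,0.3,0,0,-1,0,0,0,0.3,0,0,-1,0,0,0,0.3,0,0,-30,0,0,0,0.3,-20,0,-65,0,0,0,0.3,-60,0,-100,0,0,0,0.3,-60,0,-100,0,0,0,0.3,-60,0,-100,0,0,0,0.3,-60,0,-100,0,0,0,0.3]
}}

```text
time: 15.95
position: [0.3994, -0.1331, 0.1778]
eef_rot: [0.896, 0.445, -0.0, -0.0]
ft_force: [0.3, -0.2, -0.7]
width: 0.0604
gripper_force: 0.0
```

```bash
python3 - <<'E'
from h import *
plan(.437,-.0855,.13,129)
ci=bot.camera_info('wrist');im,d=bot.grab_frame('wrist');np.savez('w6.npz',im=im,d=d)
P=cloud(ci,d);z=P[...,2]
near=(np.linalg.norm(P[...,:2]-[.437,-.0855],axis=2)<.035)&(d>0)
m=near&(z>.096)&(z<.125);q=P[m];print('knob top',m.sum(),cv2.minEnclosingCircle((q[:,:2]*1000).astype(np.float32)),np.median(q,axis=0),q[:,2].max())
A=np.c_[q[:,:2]-q[:,:2].mean(0),np.ones(len(q))];c=np.linalg.lstsq(A,q[:,2],rcond=None)[0];print('slope deg',np.degrees(c[:2]),c[2])
v,u=np.nonzero(m)
im2=cv2.resize(im[max(0,v.min()-40):v.max()+60,max(0,u.min()-60):u.max()+60,::-1],None,fx=3,fy=3);cv2.imwrite('pics/w6c.png',im2[:600,:800]);print(im2.shape)
E
```

```text
t 15.95 pos [ 0.3994 -0.1331  0.1778] yang -37.18 q6 0.21 w 0.0604 F [ 0.3 -0.2 -0.7] gf 0.0
shift [60.6  1.2 47.8] turn [-1.0000e-02 -9.0000e-02 -1.6618e+02]
knob top 2276 ((435.8431701660156, -85.47415924072266), 19.295732498168945) [ 0.4361855  -0.08492876  0.10607305] 0.10966580718723429
slope deg [0.57701751 0.23772328] 0.10587408563275624
(465, 519, 3)
```

View pics/w6c.png

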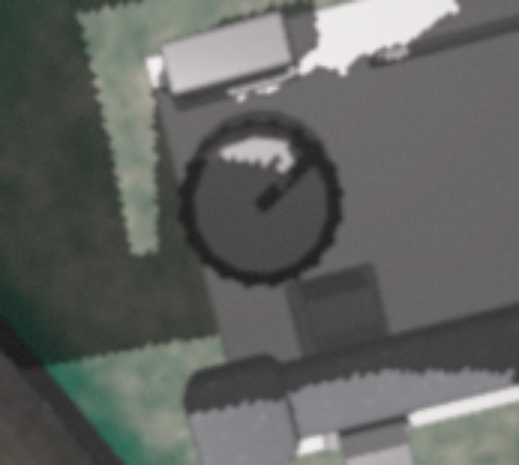

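The bolt dropped: knob top went from 0.1112 to 0.1061 (≈36–37 mm above the mouth), upright, pointer from (262,205) to (315,155) consistent with 108° back. Regrip and turn forward.

Call:
{"name": "servo_tool", "arguments": {
  "commands": [45,0,5,0,0,0,0.3,60,1,10,0,0,0,0.3,60,1,45,0,0,0,0.3,60,1,80,0,0,0,0.3,60,1,96,0,0,0,0.3,60,1,96,0,0,0,0.3,60,1,96,0,0,0,0.3]
}}

```text
time: 16.7
position: [0.4364, -0.0858, 0.0824]
eef_rot: [0.895, 0.445, -0.001, -0.0]
ft_force: [0.2, -0.6, -0.0]
width: 0.0605
gripper_force: 0.0
```

```bash
python3 -c "
from h import *
plan(.4365,-.0857,.082,-37.2)"
```

```text
t 16.7 pos [ 0.4364 -0.0858  0.0824] yang -37.11 q6 0.34 w 0.0605 F [ 0.2 -0.6 -0. ] gf 0.0
shift [0.1 0.  0.4] turn [-0.08  0.04  0.09]
```

Call:
{"name": "servo_tool", "arguments": {
  "commands": [0,0,0,0,0,0,-1,0,0,0,0,0,0,-1,0,0,0,0,0,0,-1,0,0,0,0,0,0,-1,0,0,0,0,0,0,-1,0,0,0,0,0,0,-1],
  "grip_force": 10
}}

```text
time: 17.3
position: [0.4375, -0.0868, 0.0838]
eef_rot: [0.896, 0.445, 0.001, 0.001]
ft_force: [-0.9, 0.7, 5.1]
width: 0.038
gripper_force: 10.0
```

Call:
{"name": "servo_tool", "arguments": {
  "commands": [0,0,0.1,0,0,6,-1,0,0,0.3,0,0,12,-1,0,0,0.4,0,0,18,-1,0,0,0.5,0,0,24,-1,0,0,0.7,0,0,30,-1,0,0,0.8,0,0,36,-1,0,0,0.9,0,0,42,-1,0,0,1.1,0,0,48,-1,0,0,1.2,0,0,54,-1,0,0,1.3,0,0,60,-1]
}}

```text
time: 18.3
position: [0.4376, -0.087, 0.0825]
eef_rot: [0.998, -0.065, 0.001, 0.001]
ft_force: [0.8, -0.4, 5.2]
width: 0.0378
gripper_force: 10.0
```

Call:
{"name": "servo_tool", "arguments": {
  "commands": [0,0,0.1,0,0,6,-1,0,0,0.3,0,0,12,-1,0,0,0.4,0,0,18,-1,0,0,0.5,0,0,24,-1,0,0,0.7,0,0,30,-1,0,0,0.8,0,0,36,-1,0,0,0.9,0,0,42,-1,0,0,1.1,0,0,48,-1,0,0,1.2,0,0,54,-1,0,0,1.3,0,0,60,-1]
}}

```text
time: 19.3
position: [0.4371, -0.0869, 0.081]
eef_rot: [0.832, -0.555, 0.001, 0.0]
ft_force: [-1.6, -0.2, 5.4]
width: 0.0383
gripper_force: 10.0
```

```bash
python3 -c "
from h import *
plan(.4365,-.0857,.079,-157);print(bot.state()['ft_torque'])"
```

```text
t 19.3 pos [ 0.4371 -0.0869  0.081 ] yang -157.42 q6 2.44 w 0.0383 F [-1.6 -0.2  5.4] gf 9.983366578817368
shift [-1.4  0.1  2. ] turn [-0.03 -0.08 -0.42]
[-0.01043555  0.51973884  0.02895355]
```

Call:
{"name": "servo_tool", "arguments": {
  "commands": [0,0,0,0,0,0,0.3,0,0,0,0,0,0,0.3,0,0,0,0,0,0,0.3,0,0,0,0,0,0,0.3,0,0,0,0,0,-8,0.3,0,0,0,0,0,-16,0.3,0,0,0,0,0,-24,0.3,0,0,0,0,0,-32,0.3,0,0,0,0,0,-40,0.3]
}}

```text
time: 20.2
position: [0.4368, -0.0866, 0.0803]
eef_rot: [0.973, -0.232, 0.0, 0.0]
ft_force: [0.8, -0.3, 0.2]
width: 0.0603
gripper_force: 0.0
```

Call:
{"name": "servo_tool", "arguments": {
  "commands": [0,0,0,0,0,-8,0.3,0,0,0,0,0,-16,0.3,0,0,0,0,0,-24,0.3,0,0,0,0,0,-32,0.3,0,0,0,0,0,-40,0.3,0,0,0,0,0,-48,0.3,0,0,0,0,0,-56,0.3,0,0,0,0,0,-64,0.3,0,0,0,0,0,-72,0.3,0,0,0,0,0,-80,0.3]
}}

```text
time: 21.2
position: [0.4368, -0.0866, 0.0803]
eef_rot: [0.894, 0.448, 0.0, 0.0]
ft_force: [-0.1, -0.4, -0.6]
width: 0.0607
gripper_force: 0.0
```

Call:
{"name": "servo_tool", "arguments": {
  "commands": [0,0,0,0,0,-8,0.3,0,0,0,0,0,-16,0.3,0,0,0,0,0,-24,0.3,0,0,0,0,0,-32,0.3,0,0,0,0,0,-40,0.3,0,0,0,0,0,-48,0.3,0,0,0,0,0,-56,0.3,0,0,0,0,0,-64,0.3,0,0,0,0,0,-72,0.3,0,0,0,0,0,-80,0.3]
}}

```text
time: 22.2
position: [0.4368, -0.0865, 0.0803]
eef_rot: [0.397, 0.918, -0.0, 0.0]
ft_force: [-0.7, -0.2, 0.0]
width: 0.0602
gripper_force: 0.0
```

Call:
{"name": "servo_tool", "arguments": {
  "commands": [0,0,0,0,0,-8,0.3,0,0,0,0,0,-16,0.3,0,0,0,0,0,-24,0.3,0,0,0,0,0,-32,0.3,0,0,0,0,0,-40,0.3,0,0,0,0,0,-40,0.3,0,0,0,0,0,-40,0.3]
}}

```text
time: 22.9
position: [0.4368, -0.0866, 0.0804]
eef_rot: [0.064, 0.998, -0.0, 0.0]
ft_force: [-0.3, 0.6, -0.4]
width: 0.0602
gripper_force: 0.0
```

```bash
python3 -c "
from h import *
plan(.4365,-.0858,.0798,83)"
```

```text
t 22.9 pos [ 0.4368 -0.0866  0.0804] yang 82.62 q6 -1.75 w 0.0602 F [-0.3  0.6 -0.4] gf 0.0
shift [0.4 0.7 0.6] turn [-0.02  0.03 -0.38]
```

Grip and turn forward the remaining 245°.

Call:
{"name": "servo_tool", "arguments": {
  "commands": [0.4,0.7,0,0,0,0,-1,0.4,0.7,0,0,0,0,-1,0.4,0.7,0,0,0,0,-1,0.4,0.7,0,0,0,0,-1,0.4,0.7,0,0,0,0,-1,0.4,0.7,0,0,0,0,-1],
  "grip_force": 10
}}

```text
time: 23.5
position: [0.4366, -0.0858, 0.0804]
eef_rot: [0.063, 0.998, -0.0, 0.0]
ft_force: [-0.5, 1.1, 1.0]
width: 0.0379
gripper_force: 10.0
```

Call:
{"name": "servo_tool", "arguments": {
  "commands": [0,0,0.1,0,0,6,-1,0,0,0.3,0,0,12,-1,0,0,0.4,0,0,18,-1,0,0,0.5,0,0,24,-1,0,0,0.7,0,0,30,-1,0,0,0.8,0,0,36,-1,0,0,0.9,0,0,42,-1,0,0,1.1,0,0,48,-1,0,0,1.2,0,0,54,-1,0,0,1.3,0,0,60,-1]
}}

```text
time: 24.5
position: [0.4366, -0.0859, 0.0792]
eef_rot: [0.555, 0.832, -0.0, 0.0]
ft_force: [0.6, -0.9, -0.9]
width: 0.0379
gripper_force: 10.0
```

Call:
{"name": "servo_tool", "arguments": {
  "commands": [0,0,0.1,0,0,6,-1,0,0,0.3,0,0,12,-1,0,0,0.4,0,0,18,-1,0,0,0.5,0,0,24,-1,0,0,0.7,0,0,30,-1,0,0,0.8,0,0,36,-1,0,0,0.9,0,0,42,-1,0,0,1.1,0,0,48,-1,0,0,1.2,0,0,54,-1,0,0,1.3,0,0,60,-1]
}}

```text
time: 25.5
position: [0.4369, -0.086, 0.078]
eef_rot: [0.897, 0.443, 0.0, 0.001]
ft_force: [1.2, -1.2, -0.2]
width: 0.038
gripper_force: 10.0
```

Call:
{"name": "servo_tool", "arguments": {
  "commands": [0,0,0.1,0,0,6,-1,0,0,0.3,0,0,12,-1,0,0,0.4,0,0,18,-1,0,0,0.5,0,0,24,-1,0,0,0.7,0,0,30,-1,0,0,0.8,0,0,36,-1,0,0,0.9,0,0,42,-1,0,0,1.1,0,0,48,-1,0,0,1.2,0,0,54,-1,0,0,1.3,0,0,60,-1]
}}

```text
time: 26.5
position: [0.4367, -0.0862, 0.0766]
eef_rot: [0.998, -0.065, 0.0, 0.001]
ft_force: [0.5, -1.6, 0.7]
width: 0.0381
gripper_force: 10.0
```

Call:
{"name": "servo_tool", "arguments": {
  "commands": [0,0,0.1,0,0,6,-1,0,0,0.3,0,0,12,-1,0,0,0.4,0,0,18,-1,0,0,0.5,0,0,24,-1,0,0,0.7,0,0,30,-1,0,0,0.8,0,0,36,-1,0,0,0.9,0,0,42,-1,0,0,1.1,0,0,48,-1,0,0,1.2,0,0,54,-1,0,0,1.3,0,0,60,-1]
}}

```text
time: 27.5
position: [0.4365, -0.0861, 0.0752]
eef_rot: [0.832, -0.555, 0.0, 0.0]
ft_force: [-0.9, -0.8, -0.2]
width: 0.0381
gripper_force: 10.0
```

Call:
{"name": "servo_tool", "arguments": {
  "commands": [0,0,0.1,0,0,4,-1,0,0,0.1,0,0,5,-1,0,0,0.1,0,0,5,-1,0,0,0.1,0,0,5,-1,0,0,0.1,0,0,5,-1]
}}

```text
time: 28.0
position: [0.4365, -0.086, 0.0751]
eef_rot: [0.808, -0.589, 0.0, 0.0]
ft_force: [-0.5, -1.3, -0.7]
width: 0.038
gripper_force: 10.0
```

```bash
python3 - <<'E'
from h import *
plan(.4365,-.0858,.074,-163)
for n in ['wrist','top','scene']:
    ci=bot.camera_info(n);im,d=bot.grab_frame(n)
    P=cloud(ci,d);z=P[...,2]
    near=(np.linalg.norm(P[...,:2]-[.4365,-.086],axis=2)<.017)&(d>0)&(z>.08)&(z<.12)
    print(n,near.sum(),np.median(P[near],axis=0) if near.sum() else '')
    if n=='scene':
        import numpy as _n
        f=_n.load('scene.npz');P0=cloud(ci,f['d']);z0=P0[...,2]
        k=(np.linalg.norm(P0[...,:2]-[.4365,-.086],axis=2)<.017)&(f['d']>0)&(z0>.105)&(z0<.12);print('scene start',k.sum(),np.median(P0[k],axis=0))
        v,u=np.nonzero(k);u,v=int(u.mean()),int(v.mean());cv2.imwrite('pics/end.png',cv2.resize(im[v-60:v+60,u-80:u+80,::-1],None,fx=5,fy=5))
E
```

```text
t 28.0 pos [ 0.4365 -0.086   0.0751] yang -162.1 q6 2.52 w 0.038 F [-0.5 -1.3 -0.7] gf 9.987716227769852
shift [-0.2 -0.   1.1] turn [-0.01 -0.04  0.9 ]
wrist 3881 [ 0.43728554 -0.08763405  0.09826581]
top 0 
scene 98 [ 0.43653017 -0.09565037  0.10014942]
scene start 126 [ 0.4352956  -0.08753731  0.11409929]
```

View pics/end.png

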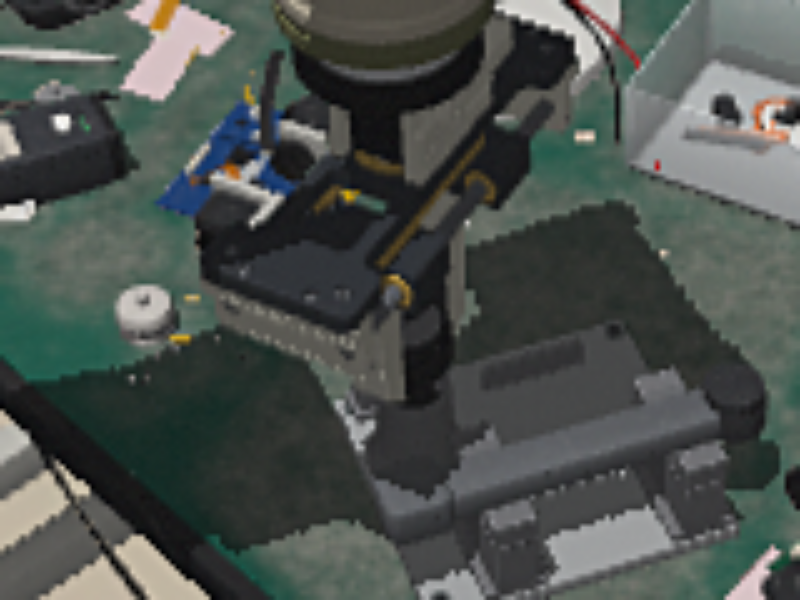

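The view shows the knob gripped at (430,350) over the boss and the drone arm still home in both saddles (from (420,500) to (740,390)). Handing in.

```bash
python3 -c "
from rig import bot
print(bot.close_job())"
```

```text
the job is handed in; nothing more can be done
None
```

I handed the job in at about 28 s: the drone arm lies home in both saddles, and the bolt was backed off until it dropped (about 108°), then turned forward one full turn. It is still gripped and upright, with the knob about 28 mm above the boss mouth. The judging result was not shown to me, and I once pushed the gripper about 28 mm too far down the seated arm; the check afterwards showed it still home.

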